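# Clear the eaten maize cobs off the serving tray into the waste caddy

## Robot

A 6-joint arm with a two-finger parallel gripper is mounted at the origin on the work surface. World frame = base frame: x ahead of the robot, y to its left, z up, the work surface at z = 0. Lengths are in m, angles in rad, forces in N, time in s.
With the tool pointing down it reaches from about 0.275 to 0.75 m from the base axis. Payload 10.2 kg.
Tool frame: the origin (TCP) lies between the finger pads; the fingertips stand 11 mm ahead of it and the grasp point (between the pads) lies 8 mm behind it; z points along the fingers, y is the direction in which the jaws open and shut (so a half turn about z gives the same grasp; the last joint's range is limited). The gripper opens to 88 mm and grips with 3 to 60 N. Pads are 18 mm wide; open, the fingers measure 123 mm over their backs; the gripper's body (75 mm by 187 mm) begins 45 mm behind the grasp point.
Start: joints at [0.931, 0.313, 1.498, -0, 1.331, -0.223], TCP at [0.213, 0.48, 0.25] pointing down, gripper open.
Joint ranges: [-2.94, 2.94], [-0.97, 2.17], [0.19, 2.56], [-1.23, 4.37], [0.02, 3.11], [-2.88, 2.88]. Speed limits (rad/s): [2.39, 2.39, 3.01, 3.14, 3.14, 3.14].

## Interface

Orientations are given as [roll, pitch, yaw] about the fixed x, y, z axes, in that order (R = Rz(yaw) Ry(pitch) Rx(roll)).
In Python, from plant import robot gives the robot as it stands.
- The arm moves only by the tool jog_arm, never from a script. Its argument "commands" is a list of rows, each a list of 7 numbers: the shift along the world's x, y, z in mm, then the turn, a rotation vector about the world's x, y, z in rad, then the opening in per cent of the stroke, from 0 (shut) to 100 (fully open). In form: [[tx, ty, tz, rx, ry, rz, hand], ...]. A call has exactly 8 rows; each row is the pose to reach, as a shift and turn from the pose commanded when the call began; what a row does not reach only later rows make up. A row lasts 1/10 s, in which the tool goes at most 50 mm and 8.59 degrees, less where a joint would pass 70% of its speed; a pose out of reach is approached as far as the arm can. A call with a gripper value outside its range is refused whole. The fingers move at their own pace and stop on an object; "force" is the grip in N (left out, the last holds). Time passes only in rows, so rows that repeat a pose let the fingers close, or fill a call up. It gives the time, the measured TCP pose, the force and the opening at its end, in the units of the state.
- robot.get_obs(): the state, without advancing time (a new reading comes with each control period).
- robot.camera(name): name is "side" or "top"; returns the picture (480x640x3 uint8, red, green, blue); there is no depth.
- robot.camera_model(name): a dict with "fx", "fy", "cx", "cy" (pixels), "distortion" ([k1, k2, p1, p2, k3] as OpenCV has them; the pictures are not rectified), "rvec" (rotation vector, rad) and "tvec" (3), from world to camera coordinates, as OpenCV has them. Camera axes: x right, y down, z forward; pixel columns grow to the right and rows downward; lengths in m; the calibration is good to about 2 mm. A picture is of the moment at which its call begins. camera_model takes no time and is no camera call.
- robot.sign_off(): hands the job in, once; it reports no verdict.
The state is a dict: "time_s": time; "qpos": joint angles; "joint_vel": joint speeds; "joint_efforts": joint torques, N m; "tcp_pos": TCP position; "eef_rot": TCP orientation; "contact_force": force on the tool from outside, world axes, zero at the start; "moment": the same for the moment, N m; "finger_gap": finger opening in m.
Only numpy, scipy, OpenCV 4.12 (cv2) and the standard library are available. Lean on these libraries where they do the work, as an engineer would, in place of code of your own. Each camera call takes 0.05 s, during which the arm holds its last target.

## Task

First draw the white tray out from under the rack, with both maize cobs still on it, until its whole handle is clear of the rack, and leave it standing flat on the step; then push the caddy's flush grey lid fully open and leave it open. Then take the tray by its handle, tip it over the caddy so that both cobs drop into the open mouth, and set the empty tray down flat on the step, clear of the rack and the caddy. Do not touch the cobs with the gripper, and leave the cup, tin, egg cup and ladle where they are.

Things in the scene. Friction and masses are not known exactly. Their poses are not given: they have to be found in the camera images.
- tray_mid (a point): White plastic tray, 180 mm wide (x) by 200 mm long (y), 35 mm lips on both long sides and the back (-y), none at its +y edge; walls and floor 4 mm. Loose, 220 g, flat on the step. This point: its middle, 18 mm above its underside. It starts with its handle under the rack's board, +y away from the rack. The last 50 mm of the side lips at the open edge are free of cobs inside.
- tray_lip (a point): Middle of the thickness of the tray's +x side lip, 30 mm from the open edge, 10 mm below the lip's top; axes as the tray's. The lip is 4 mm thick and runs along the tray's y.
- tray_handle (a point): Middle of the tray's straight handle, a bar 24 mm wide (x), 24 mm high (underside 14 mm above the tray's underside), 90 mm long (y), sticking out backwards (-y) from the middle of the back lip. The point is 145 mm from tray_mid towards -y, 26 mm above the tray's underside; axes as the tray's. Blue stripe on top.
- tray_handle_end (a point): Rear end of the tray's handle, 45 mm behind tray_handle.
- tray_edge (a point): Middle of the tray's open edge, on the upper face of its floor; axes as the tray's.
- cob_a_mid (a point): Centre of a bare, straw-coloured maize cob, 140 mm long (its x), 36 mm thick, about 60 g, lying across the tray near the back lip. Its surface is slightly eight-sided: on the level it stays put, and it rolls off when the tray is tipped beyond about 25 degrees.
- cob_b_mid (a point): Centre of the second, alike maize cob, lying across the middle of the tray.
- rack: Low wooden rack fixed to the step. Board 320 mm (x) by 170 mm (y), top 85 mm and underside 75 mm above the step; legs under both x ends. Origin on the step, under the middle of the board's +y edge; the board extends from there to its -y, the tray comes out to its +y. Cup, egg cup and tin stand on it.
- bin: Green plastic waste caddy fixed to the step, 236 mm (x) by 350 mm (y), rim 120 mm high, walls 6 mm. Mouth 224 mm (x) by 158 mm (y) inside; origin on the step under the middle of the mouth. Outer walls at y = -88 mm (112 mm high, the tray's side) and y = 262 mm. From y = 76 mm on, a fixed cover sunk 10 mm closes it; the lid slides over it.
- bin_lid (a joint): Travel (m) of the caddy's lid along the caddy's +y: 0 = mouth closed, 0.165 = fully open (at its stop). It stays where it is left; it resists with about 1.2 N. It starts at 0 to 0.02.
- lid_mid (a point): Middle of the lid's upper face. The lid is a grey plate 222 mm (x) by 168 mm (y) without any handle, its face flush with the caddy's rim (120 mm above the step): press down on it with the shut fingertips at about 5 to 12 N and drag it along. Axes as the caddy's.
- steel_cup: Steel cup, 76 mm across, 85 mm high, loose on the rack; origin under its foot.
- tin: Closed red tin, 80 mm across, 100 mm high, loose on the rack; origin under its foot.
- egg_cup: White ceramic egg cup, 50 mm across, 62 mm high, loose on the rack between cup and tin; origin under its foot.
- ladle: Wooden ladle, 260 mm long, loose on the step beyond the tray.
Things that resemble listed ones, but are neither listed nor needed, are in the scene too. What is shaped like the part that bears cob_b_mid but orange or pink is not meant. What is shaped like the part that bears cob_a_mid but purple or red is not meant.

How it is judged:
On the way, in this order (a step that is already met when the one before it is completed fails the run):
1. the tray is drawn out flat on the step, its whole handle clear of the rack, both cobs on it, and let go (y of tray_handle_end in the frame of rack above -0.004 m and angle between tray_mid's own z axis and vertical below 0.05 rad and height (world z) of tray_mid between 0.012 and 0.023 m and x of cob_a_mid in the frame of tray_mid between -0.09 and 0.09 m and y of cob_a_mid in the frame of tray_mid between -0.1 and 0.1 m and z of cob_a_mid in the frame of tray_mid between -0.01 and 0.04 m and x of cob_b_mid in the frame of tray_mid between -0.09 and 0.09 m and y of cob_b_mid in the frame of tray_mid between -0.1 and 0.1 m and z of cob_b_mid in the frame of tray_mid between -0.01 and 0.04 m and contact force between the fingers and tray below 0.1 N), for 0.2 s.
2. the caddy's lid is fully open, with the tray still standing let go on the step (value of joint bin_lid above 0.152 m and angle between tray_mid's own z axis and vertical below 0.05 rad and height (world z) of tray_mid between 0.012 and 0.023 m and x of cob_a_mid in the frame of tray_mid between -0.09 and 0.09 m and y of cob_a_mid in the frame of tray_mid between -0.1 and 0.1 m and z of cob_a_mid in the frame of tray_mid between -0.01 and 0.04 m and x of cob_b_mid in the frame of tray_mid between -0.09 and 0.09 m and y of cob_b_mid in the frame of tray_mid between -0.1 and 0.1 m and z of cob_b_mid in the frame of tray_mid between -0.01 and 0.04 m and contact force between the fingers and tray below 0.1 N), for 0.1 s.
3. the tray, held by its handle and with its open edge over the caddy's mouth, is tipped forward (distance between the grasp point and tray_handle below 0.06 m and angle between tray_mid's own z axis and vertical above 0.25 rad and x of tray_edge in the frame of bin between -0.1 and 0.1 m and y of tray_edge in the frame of bin between -0.1 and 0.08 m and z of tray_edge in the frame of bin above 0.09 m).
At the end, for the whole second after the job is handed in: Both cobs lie inside the caddy's open half, below its rim; the lid is still open (at least 150 of 165 mm); the empty tray stands flat on the step (within 3 degrees), its handle clear of the rack (within 4 mm), touching neither rack nor caddy (x of cob_a_mid in the frame of bin between -0.112 and 0.112 m and y of cob_a_mid in the frame of bin between -0.084 and 0.08 m and z of cob_a_mid in the frame of bin between 0.005 and 0.1 m and x of cob_b_mid in the frame of bin between -0.112 and 0.112 m and y of cob_b_mid in the frame of bin between -0.084 and 0.08 m and z of cob_b_mid in the frame of bin between 0.005 and 0.1 m and value of joint bin_lid above 0.15 m and angle between tray_mid's own z axis and vertical below 0.05 rad and height (world z) of tray_mid between 0.012 and 0.023 m and y of tray_handle_end in the frame of rack above -0.004 m and contact force between tray and bin below 0.1 N and contact force between tray and rack below 0.1 N).
It fails at once if the gripper touches a maize cob (contact force between the fingers and cob_a above 0.3 N or contact force between the fingers and cob_b above 0.3 N).
It fails at once if the steel cup is moved by more than 30 mm or tipped (distance of steel_cup from where it was at the start of the episode above 0.03 m or angle between steel_cup's own z axis and vertical above 0.4 rad).
It fails at once if the closed tin is moved by more than 30 mm or tipped (distance of tin from where it was at the start of the episode above 0.03 m or angle between tin's own z axis and vertical above 0.4 rad).
It fails at once if the egg cup is moved by more than 30 mm or tipped (distance of egg_cup from where it was at the start of the episode above 0.03 m or angle between egg_cup's own z axis and vertical above 0.4 rad).
It fails at once if the wooden ladle is moved by more than 30 mm (distance of ladle from where it was at the start of the episode above 0.03 m).
It also fails if it takes over 69 s, if anything falls off the work surface, if the arm or the gripper's body presses on something with over 40 N, if the wrist force passes 120 N, or if a joint passes its speed limit or range.

## Working session

There is one attempt and no reset: what is moved stays moved. The work goes in short steps, Python scripts to look and compute and a tool call to move; the robot and the scene stay as the last step left them, time stands still between calls to the robot, and variables do not carry over. Pictures are saved under pics/ and viewed, and the job is handed in when it is done.

Besides the shell and the picture viewer there is one more tool, called after "Emit:" as name(argument=value, ...) on one line, values as JSON. jog_arm: Moves the arm, as the interface text tells. Its arguments: {"type":"object","properties":{"commands":{"type":"array"},"force":{"type":"number"}},"required":["commands"]}

```bash
ls; mkdir -p pics
python3 - <<'E'
from plant import robot
import cv2,json
o=robot.get_obs();print(o)
for n in("side","top"):
    cv2.imwrite(f"pics/{n}0.png",robot.camera(n)[:,:,::-1]);print(n,robot.camera_model(n))
E
```

```text
pics
{'time_s': 0.0, 'qpos': array([ 9.30609227e-01,  3.13454834e-01,  1.49841520e+00,  4.51742011e-05,
        1.33103965e+00, -2.23395970e-01]), 'joint_vel': array([ 6.59861874e-04,  8.20903017e-04, -2.14184668e-04, -4.52948129e-04,
        5.85462280e-05,  5.58017197e-04]), 'joint_efforts': array([ 2.58635628e-04, -4.02203357e+01, -2.52279317e+01,  6.94957143e-02,
        3.51722608e-02, -8.57839018e-05]), 'tcp_pos': array([0.21239194, 0.47986523, 0.24916684]), 'eef_rot': array([-3.14031807e+00, -3.34555389e-04,  2.72479055e+00]), 'contact_force': array([-0.42128885, -0.54639454, -0.39517984]), 'moment': array([-0.06679379, -0.03542355, -0.01938814]), 'finger_gap': 0.08805312633127317}
side {'fx': 540.015254613127, 'fy': 540.015254613127, 'cx': 314.49776061540035, 'cy': 245.75375362577867, 'distortion': array([-0.08917019,  0.        ,  0.        ,  0.        ,  0.        ]), 'rvec': array([ 2.36907514, -0.59481738,  0.22155514]), 'tvec': array([-0.52722933,  0.2007092 ,  1.09549596])}
top {'fx': 596.9344945319233, 'fy': 596.9344945319233, 'cx': 322.5686731462371, 'cy': 243.1433354479799, 'distortion': array([-0.09259298,  0.        ,  0.        ,  0.        ,  0.        ]), 'rvec': array([ 2.1444388 , -2.09560292,  0.16215051]), 'tvec': array([-0.10632458,  0.51971912,  1.43943212])}
```

View pics/side0.png

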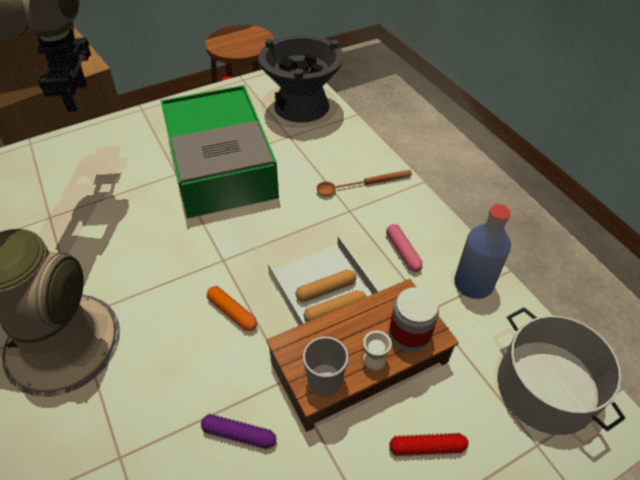

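View pics/top0.png

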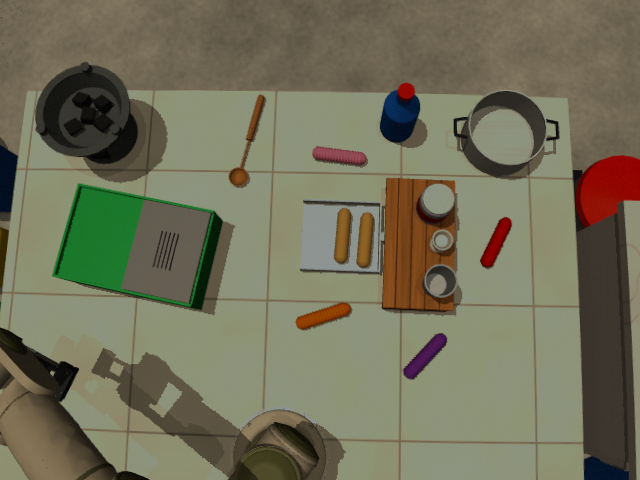

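The top view shows the tray at about (302–382, 201–272), with both cobs at about (343,235) and (365,240). The rack's board spans (385–455, 178–310), the caddy (55–222, 185–308) with its lid at (125–215, 200–305), and the ladle is at (238,177). Next I'll enlarge and measure.

```bash
cat > h.py <<'E'
import cv2,numpy as np
from plant import robot
def ray(n,uv):
    m=robot.camera_model(n);K=np.array([[m['fx'],0,m['cx']],[0,m['fy'],m['cy']],[0,0,1]])
    p=cv2.undistortPoints(np.array(uv,float).reshape(-1,1,2),K,m['distortion'],criteria=(3,50,1e-9))if False else cv2.undistortPoints(np.array(uv,float).reshape(-1,1,2),K,m['distortion'])
    R=cv2.Rodrigues(m['rvec'])[0];c=-R.T@m['tvec']
    d=np.c_[p[:,0],np.ones(len(p))]@R
    return c,d
def pl(n,uv,z):
    c,d=ray(n,uv);return c+d*((z-c[2])/d[:,2])[:,None]
def proj(n,X):
    m=robot.camera_model(n);K=np.array([[m['fx'],0,m['cx']],[0,m['fy'],m['cy']],[0,0,1]])
    return cv2.projectPoints(np.array(X,float).reshape(-1,1,3),m['rvec'],m['tvec'],K,m['distortion'])[0][:,0]
def shot(n,f,box=None,s=1):
    im=robot.camera(n)[:,:,::-1].copy();cv2.imwrite('pics/raw_'+f,im)
    crop('pics/raw_'+f,f,box,s)
def crop(src,f,box,s):
    im=cv2.imread(src)
    if box: im=im[box[1]:box[3],box[0]:box[2]]
    im=cv2.resize(im,None,fx=s,fy=s,interpolation=cv2.INTER_CUBIC)
    cv2.imwrite('pics/'+f,im)
E
python3 - <<'E'
from h import *
np.set_printoptions(precision=4,suppress=True)
crop('pics/top0.png','t0tray.png',(290,170,470,320),4)
crop('pics/top0.png','t0bin.png',(45,175,235,315),4)
crop('pics/side0.png','s0tray.png',(260,220,460,370),4)
for n in('top','side'): print(n,ray(n,[[320,240]])[0])
t=cv2.imread('pics/top0.png').astype(int);
print('tray',pl('top',[[302,201],[302,271],[382,202],[380,272]],.035))
print('rack',pl('top',[[387,178],[383,309],[456,180],[455,311]],.085))
print('bin',pl('top',[[80,185],[222,212],[55,276],[192,305]],.12))
print('lidside',pl('top',[[142,198],[213,213],[122,291],[191,304]],.12))
E
```

```text
top [ 0.2648 -0.1297  1.5055]
side [ 0.1982 -0.7453  0.9611]
tray [[ 0.6311 -0.0392  0.035 ]
 [ 0.4524 -0.0447  0.035 ]
 [ 0.6326 -0.2419  0.035 ]
 [ 0.4541 -0.2382  0.035 ]]
rack [[ 0.6812 -0.2501  0.085 ]
 [ 0.3594 -0.2425  0.085 ]
 [ 0.68   -0.4204  0.085 ]
 [ 0.3581 -0.4135  0.085 ]]
bin [[0.6413 0.5044 0.12  ]
 [0.5793 0.1465 0.12  ]
 [0.4149 0.5448 0.12  ]
 [0.3554 0.2054 0.12  ]]
lidside [[0.6106 0.3448 0.12  ]
 [0.5765 0.1681 0.12  ]
 [0.3837 0.3757 0.12  ]
 [0.3577 0.2079 0.12  ]]
```

```bash
python3 - <<'E'
E
ls pics
```

```text
s0tray.png
side0.png
t0bin.png
t0tray.png
top0.png
```

View pics/t0tray.png

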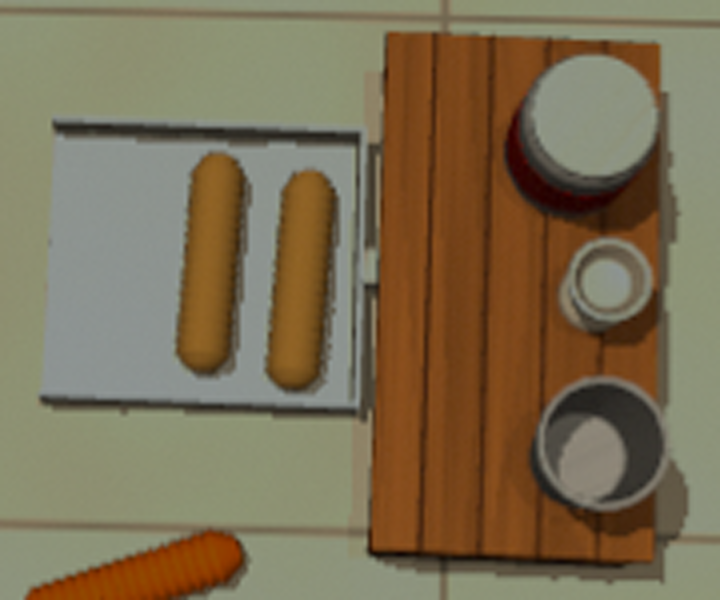

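View pics/t0bin.png

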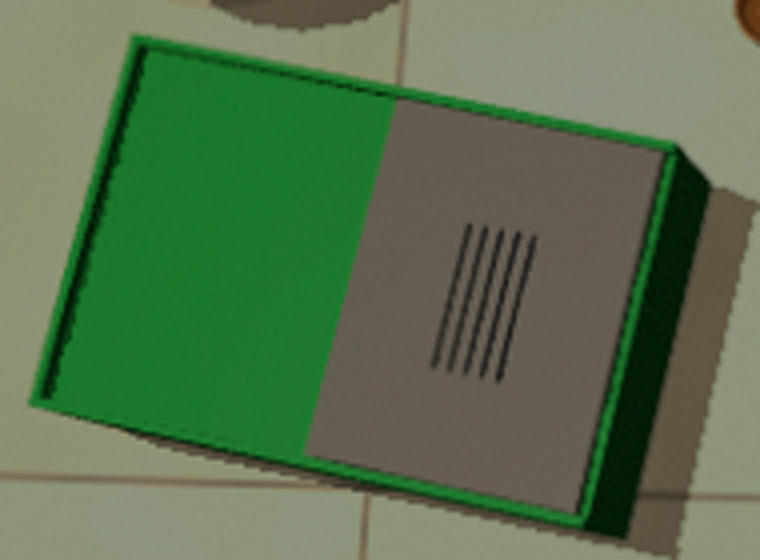

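View pics/s0tray.png

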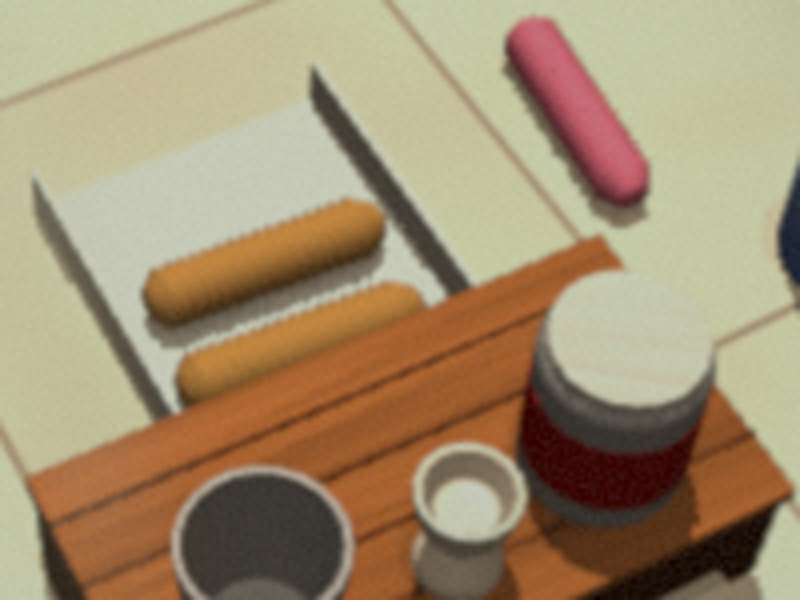

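Run:
```python
from h import *
np.set_printoptions(precision=4,suppress=True)
f=lambda l,ox,oy:(np.array(l,float)-1.5)/4+[ox,oy]
def ang(a,b):return np.degrees(np.arctan2(*(b-a)[:2][::-1]))
T=pl('top',f([[53,121],[361,131],[40,399],[360,410]],290,170),.035);print('tray',T,ang(T[1],T[0]),ang(T[3],T[2]),ang(T[2],T[0]))
R=pl('top',f([[387,33],[660,44],[370,552],[653,562]],290,170),.085);print('rack',R,ang(R[2],R[0]),ang(R[1],R[0]),ang(R[3],R[2]))
B=pl('top',f([[132,36],[678,144],[30,403],[584,526]],45,175),.12);print('bin',B,ang(B[1],B[0]),ang(B[3],B[2]),ang(B[2],B[0]),ang(B[3],B[1]))
print(np.linalg.norm(B[0]-B[1]),np.linalg.norm(B[2]-B[3]),np.linalg.norm(B[0]-B[2]),np.linalg.norm(B[1]-B[3]),B.mean(0))
L=pl('top',f([[394,98],[668,150],[305,455],[580,516]],45,175),.12);print('lid',L,L.mean(0),np.linalg.norm(L[0]-L[1]))
C=pl('top',f([[218,153],[203,375],[309,170],[291,390]],290,170),.022);print('cobs',C)
print('ladle',pl('top',[[238,177],[262,96]],.01)); print('arm')
# side check of tray lip corners
S=pl('side',f([[314,66],[36,178]],260,220),.035);print('side tray',S,ang(S[1],S[0]))
print(pl('side',[[163,93],[242,89],[277,188],[187,205]],.12))
print(pl('side',f([[602,236],[30,480]],260,220),.085))
```

```text
tray [[ 0.6341 -0.0414  0.035 ]
 [ 0.6315 -0.2365  0.035 ]
 [ 0.4563 -0.0387  0.035 ]
 [ 0.4538 -0.2373  0.035 ]] 89.24499721741648 89.27395310516518 -0.8529526056516428
rack [[ 0.6815 -0.2485  0.085 ]
 [ 0.6783 -0.417   0.085 ]
 [ 0.3627 -0.2404  0.085 ]
 [ 0.3601 -0.4085  0.085 ]] -1.4572913781137207 88.89526004350549 89.13902672831138
bin [[0.6447 0.5109 0.12  ]
 [0.5823 0.1658 0.12  ]
 [0.4162 0.5522 0.12  ]
 [0.3527 0.2085 0.12  ]] 79.75269891265154 79.53349130916877 -10.255267578329299 -10.551682364493436
0.3506870111955556 0.3494811077716776 0.2322153953865562 0.2335557634212835 [0.499  0.3593 0.12  ]
lid [[0.6079 0.3418 0.12  ]
 [0.5785 0.1716 0.12  ]
 [0.3898 0.3789 0.12  ]
 [0.3585 0.2112 0.12  ]] [0.4837 0.2759 0.12  ] 0.1726729854856589
cobs [[ 0.6185 -0.1465  0.022 ]
 [ 0.4754 -0.1397  0.022 ]
 [ 0.6085 -0.2046  0.022 ]
 [ 0.4671 -0.195   0.022 ]]
ladle [[0.6987 0.1316 0.01  ]
 [0.9257 0.0791 0.01  ]]
arm
side tray [[ 0.6374 -0.0419  0.035 ]
 [ 0.4615 -0.0414  0.035 ]] -0.16900978650102558
[[0.435  0.5844 0.12  ]
 [0.6351 0.4949 0.12  ]
 [0.5478 0.0861 0.12  ]
 [0.3487 0.1315 0.12  ]]
[[ 0.6855 -0.2502  0.085 ]
 [ 0.3679 -0.2422  0.085 ]]
```

Emit:
jog_arm(commands=[[12,-15,0,0,0,-0.04,100],[40,-50,0,0,0,-0.12,100],[68,-88,0,0,0,-0.2,60],[98,-128,0,0,0,-0.29,50],[128,-168,0,0,0,-0.38,40],[158,-208,0,0,0,-0.47,40],[188,-248,0,0,0,-0.56,40],[218,-288,-10,0,0,-0.64,40]], force=40)

```text
time_s: 0.9
tcp_pos: [0.4312, 0.191, 0.2406]
eef_rot: [3.14, 0.001, 2.081]
contact_force: [0.1, 0.6, -0.3]
finger_gap: 0.0422
```

Emit:
jog_arm(commands=[[28,-36,-5,0,0,-0.07,40],[56,-74,-15,0,0,-0.15,40],[86,-112,-30,0,0,-0.23,40],[116,-150,-50,0,0,-0.31,40],[146,-190,-75,0,0,-0.39,40],[174,-226,-100,0,0,-0.46,40],[192,-252,-125,0,0,-0.51,40],[201,-262,-140,0,0,-0.523,40]])

```text
time_s: 1.7
tcp_pos: [0.6312, -0.0722, 0.0966]
eef_rot: [-3.139, -0.0, 1.557]
contact_force: [-0.4, -0.3, 0.4]
finger_gap: 0.0352
```

Run:
```python
from h import *
shot('top','t1.png',(260,120,460,300),4);shot('side','s1.png',(220,120,420,320),3)
print(robot.get_obs()['tcp_pos'],robot.get_obs()['eef_rot'])
```

```text
[ 0.63027769 -0.07047878  0.09672732] [-3.13675285e+00 -1.31536802e-03  1.55957390e+00]
```

View pics/t1.png

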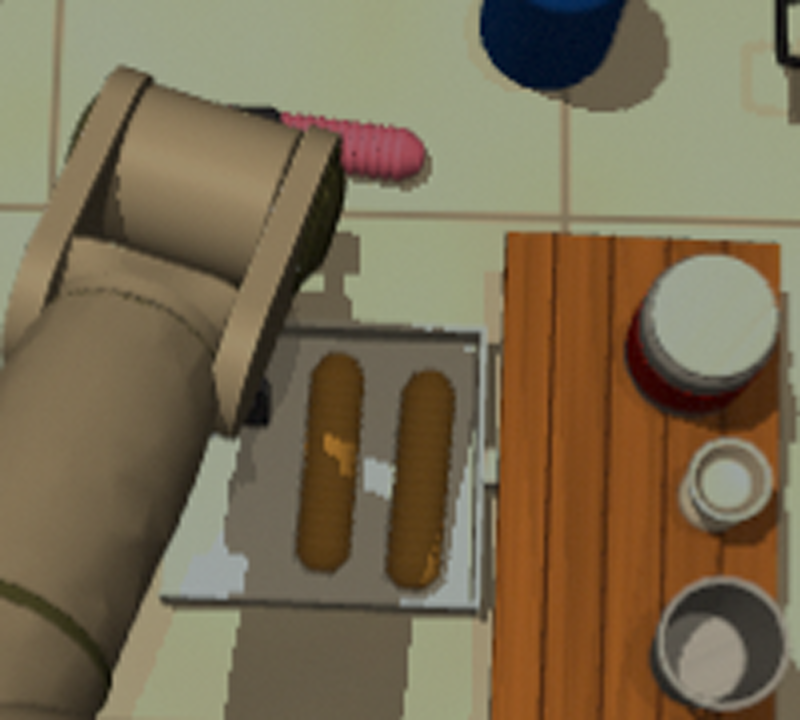

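View pics/s1.png

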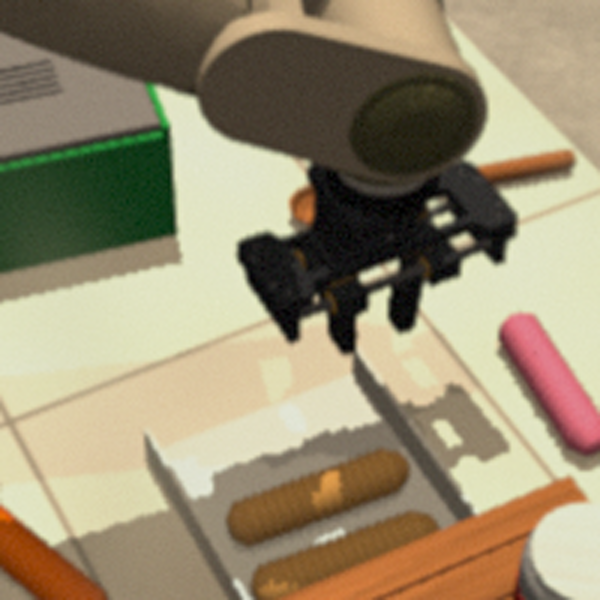

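The wide shadow covers the tray, and the fingertips at (342,350) and (402,330) in the side crop straddle the +x lip at (362,360). I'll lower and grip.

Emit:
jog_arm(commands=[[0,0,-25,0,0,0,40],[0,0,-50,0,0,0,40],[0,0,-68,0,0,0,40],[0,0,-75,0,0,0,40],[0,0,-75,0,0,0,40],[0,0,-75,0,0,0,0],[0,0,-75,0,0,0,0],[0,0,-75,0,0,0,0]], force=40)

```text
time_s: 2.6
tcp_pos: [0.6315, -0.0692, 0.026]
eef_rot: [3.14, 0.0, 1.562]
contact_force: [2.3, 1.1, 2.1]
finger_gap: 0.0136
```

Emit:
jog_arm(commands=[[0,0,0,0,0,0,0],[0,4,0,0,0,0,0],[0,10,0,0,0,0,0],[0,18,0,0,0,0,0],[0,26,0,0,0,0,0],[0,34,0,0,0,0,0],[0,42,0,0,0,0,0],[0,50,0,0,0,0,0]])

```text
time_s: 3.4
tcp_pos: [0.6314, -0.02, 0.0259]
eef_rot: [3.14, 0.002, 1.562]
contact_force: [-0.1, -6.8, 6.6]
finger_gap: 0.0038
```

Emit:
jog_arm(commands=[[0,8,0,0,0,0,0],[0,18,0,0,0,0,0],[0,28,0,0,0,0,0],[0,38,0,0,0,0,0],[0,48,0,0,0,0,0],[0,58,0,0,0,0,0],[0,66,0,0,0,0,0],[0,72,0,0,0,0,0]])

```text
time_s: 4.2
tcp_pos: [0.6314, 0.0522, 0.0259]
eef_rot: [3.14, 0.002, 1.563]
contact_force: [-0.7, -7.1, 6.7]
finger_gap: 0.0039
```

Emit:
jog_arm(commands=[[0,0,0,0,0,0,0],[0,0,0,0,0,0,0],[0,0,0,0,0,0,30],[0,0,0,0,0,0,30],[0,0,0,0,0,0,30],[0,0,25,0,0,0,30],[0,0,60,0,0,0,30],[0,0,100,0,0,0,30]])

```text
time_s: 5.0
tcp_pos: [0.6302, 0.0529, 0.125]
eef_rot: [-3.139, -0.0, 1.562]
contact_force: [0.3, 0.4, 0.4]
finger_gap: 0.0263
```

Run:
```python
from h import *
shot('top','t2.png',(230,120,470,300),3);shot('side','s2.png',(220,120,460,320),3)
print(robot.get_obs()['tcp_pos'],robot.get_obs()['contact_force'])
```

```text
[0.63309205 0.05268931 0.13034016] [-0.40953808  0.19854574  0.63167428]
```

View pics/t2.png

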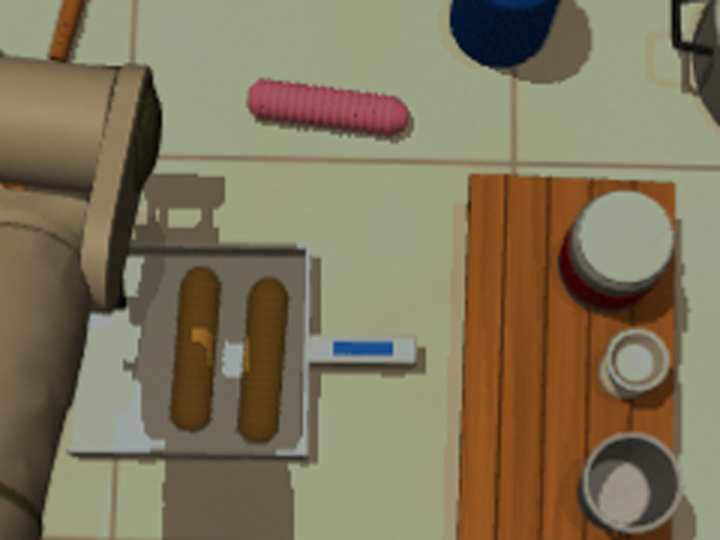

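View pics/s2.png

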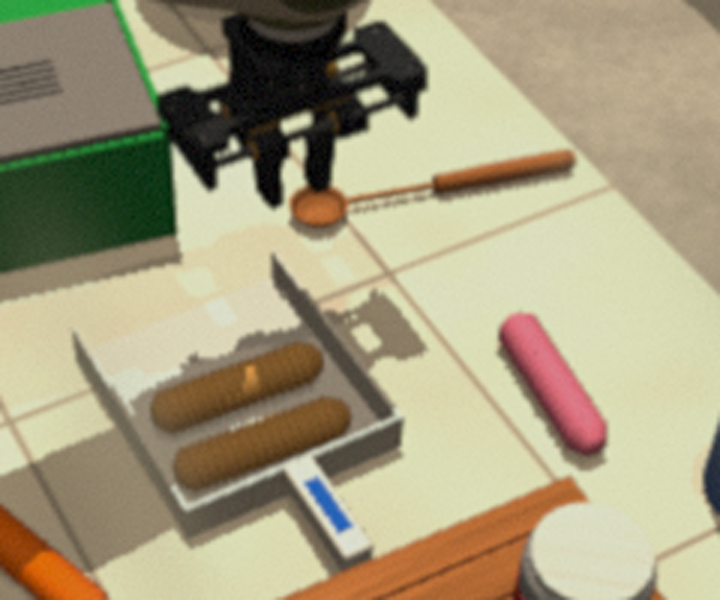

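The tray is drawn out. The handle end is at (415,350) in the top crop, and the rack edge is at (462,350), about 35 mm away. Both cobs are still on the tray and it stands flat. Next is the lid.

Emit:
jog_arm(commands=[[0,0,25,0,0,0,0],[-15,18,55,0,0,0,0],[-45,50,70,0,0,0,0],[-75,84,70,0,0,0,0],[-105,116,65,0,0,0,0],[-132,146,55,0,0,0,0],[-150,165,40,0,0,0,0],[-157,172,30,0,0,0,0]])

```text
time_s: 5.9
tcp_pos: [0.472, 0.2261, 0.1536]
eef_rot: [-3.14, 0.0, 1.564]
contact_force: [0.4, 0.2, -0.4]
finger_gap: 0.0004
```

Run:
```python
from h import *
for i in range(3):
  o=robot.get_obs();print(o['tcp_pos'],o['contact_force'],o['finger_gap'])
shot('side','s3.png',(120,40,320,240),3)
```

```text
[0.47200071 0.22614562 0.15355377] [ 0.41439426  0.22087429 -0.36664021] 0.00041210887954781767
[0.47200071 0.22614562 0.15355377] [ 0.41439426  0.22087429 -0.36664021] 0.00041210887954781767
[0.47200071 0.22614562 0.15355377] [ 0.41439426  0.22087429 -0.36664021] 0.00041210887954781767
```

View pics/s3.png

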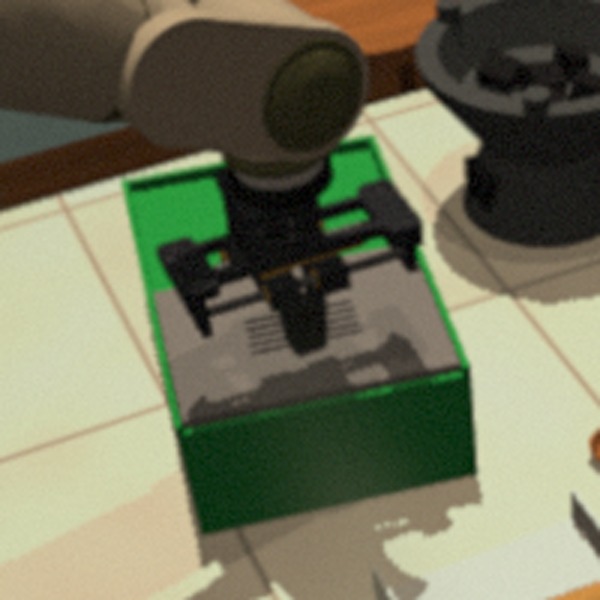

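Fingertips are shut and centred over the lid at (305,345) in the side crop. I'll lower carefully.

Emit:
jog_arm(commands=[[0,0,-8,0,0,0,0],[0,0,-15,0,0,0,0],[0,0,-18,0,0,0,0],[0,0,-20,0,0,0,0],[0,0,-21,0,0,0,0],[0,0,-22,0,0,0,0],[0,0,-22,0,0,0,0],[0,0,-22,0,0,0,0]])

```text
time_s: 6.75
tcp_pos: [0.4741, 0.2248, 0.1331]
eef_rot: [3.141, -0.0, 1.562]
contact_force: [0.2, -0.5, -0.3]
finger_gap: 0.0001
```

Emit:
jog_arm(commands=[[0,0,-1,0,0,0,0],[0,0,-1,0,0,0,0],[0,0,-2,0,0,0,0],[0,0,-2,0,0,0,0],[0,0,-3,0,0,0,0],[0,0,-3,0,0,0,0],[0,0,-3,0,0,0,0],[0,0,-3,0,0,0,0]])

```text
time_s: 7.55
tcp_pos: [0.4741, 0.2252, 0.1313]
eef_rot: [3.14, -0.001, 1.562]
contact_force: [-5.0, 0.1, 13.3]
finger_gap: 0.0004
```

Emit:
jog_arm(commands=[[0,0,0.7,0,0,0,0],[1,4,0.7,0,0,0,0],[2,12,0.7,0,0,0,0],[4,22,0.7,0,0,0,0],[6,34,0.7,0,0,0,0],[8,46,0.7,0,0,0,0],[10,56,0.7,0,0,0,0],[12,66,0.7,0,0,0,0]])

```text
time_s: 8.35
tcp_pos: [0.4863, 0.2914, 0.1314]
eef_rot: [3.141, -0.0, 1.562]
contact_force: [-1.8, -1.5, 8.3]
finger_gap: 0.0003
```

Run:
```python
from h import *
shot('side','s4.png',(120,40,320,240),3)
```

```text
(no output)
```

View pics/s4.png

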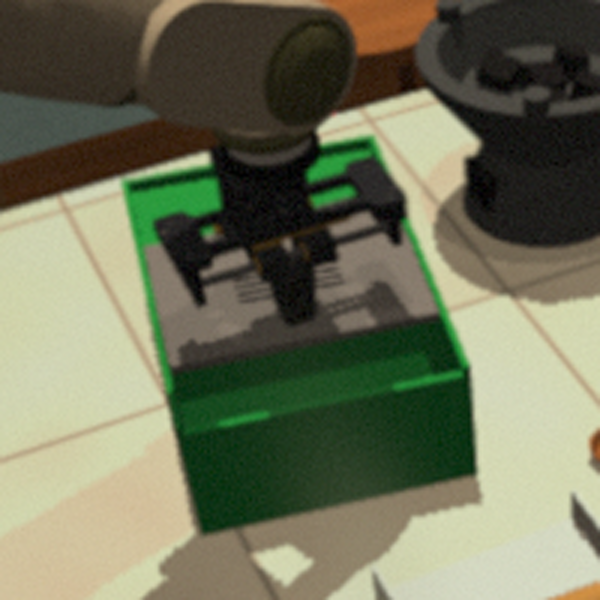

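The lid follows the fingers, and the mouth is opening at about (310,390) in the crop. I'll keep dragging.

Emit:
jog_arm(commands=[[2,11,0,0,0,0,0],[4,23,0,0,0,0,0],[6,35,0,0,0,0,0],[9,47,0,0,0,0,0],[11,59,0,0,0,0,0],[13,71,0,0,0,0,0],[15,82,0,0,0,0,0],[17,92,0,0,0,0,0]])

```text
time_s: 9.2
tcp_pos: [0.5033, 0.3833, 0.1314]
eef_rot: [3.141, 0.0, 1.562]
contact_force: [-1.1, -6.8, 8.4]
finger_gap: 0.0001
```

Emit:
jog_arm(commands=[[1,5,0,0,0,0,0],[2,9,0,0,0,0,0],[2,12,0,0,0,0,0],[2,12,0,0,0,0,0],[2,12,10,0,0,0,0],[2,12,30,0,0,0,0],[2,5,60,0,0,0,0],[2,-20,90,0,0,0,0]])

```text
time_s: 10.0
tcp_pos: [0.5044, 0.3637, 0.2215]
eef_rot: [-3.141, -0.0, 1.564]
contact_force: [0.2, -0.3, 0.9]
finger_gap: 0.0005
```

Run:
```python
from h import *
shot('side','s5.png',(120,40,360,240),3);shot('top','t5.png',(40,150,440,330),2)
```

```text
(no output)
```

View pics/s5.png

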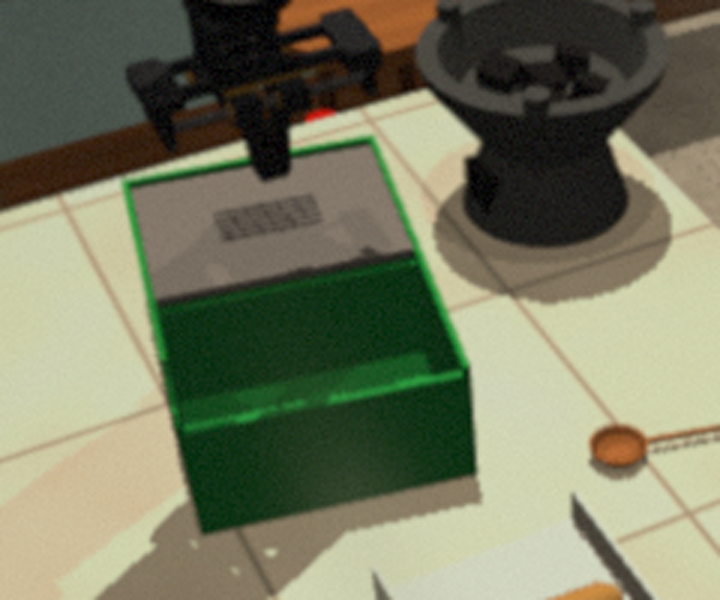

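View pics/t5.png

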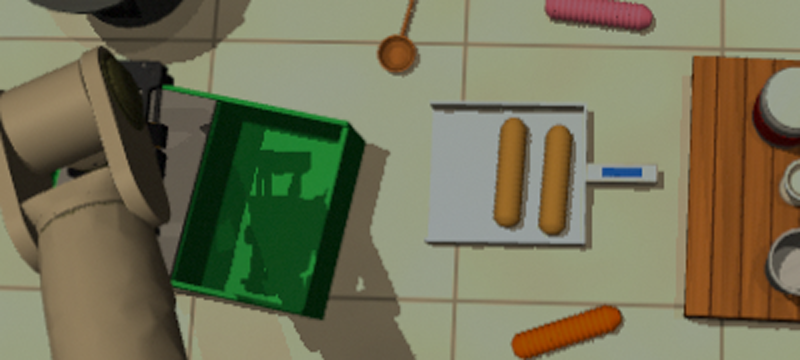

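The lid now reaches the caddy's far rim and the mouth is fully open. In the top crop the tray is unobstructed, with its stripe at (622,172) and handle end at (657,174). Next I'll measure the tray and the lid edge.

Run:
```python
from h import *
np.set_printoptions(precision=4,suppress=True)
im=cv2.imread('pics/raw_t5.png');hsv=cv2.cvtColor(im,cv2.COLOR_BGR2HSV)
m=cv2.inRange(hsv,(105,120,60),(125,255,255));m[:, :310]=0;m[:,390:]=0;m[:220]=m[:220]*0 if False else m[:220]
m[:210]=0;m[270:]=0
ys,xs=np.nonzero(m);print(len(xs),xs.min(),xs.max(),ys.min(),ys.max());
c=[[xs.mean(),ys.mean()]];print('stripe',c,pl('top',c,.038))
w=pl('top',np.c_[xs,ys],.038)[:,:2];l=cv2.fitLine(w.astype(np.float32),cv2.DIST_L2,0,.01,.01).ravel();print(l, np.degrees(np.arctan2(l[1],l[0])))
f=lambda l,s,ox,oy:(np.array(l,float)-(s-1)/2)/s+[ox,oy]
crop('pics/raw_t5.png','t5tray.png',(240,190,390,280),5)
L=pl('top',f([[216,100],[172,287]],2,40,150),.12);print('lid edge',L)
u=np.array([.1805,.9836]);print((L[:,:2]-[.4833,.2737])@u)
L=pl('side',f([[415,262],[160,302]],3,120,40),.12);print((L[:,:2]-[.4833,.2737])@u)
```

```text
80 341 360 234 237
stripe [[np.float64(350.5), np.float64(235.5)]] [[ 0.5441 -0.1635  0.038 ]]
[ 0.0213 -0.9998  0.5441 -0.1635] -88.77927
lid edge [[0.6065 0.3302 0.12  ]
 [0.3786 0.3661 0.12  ]]
[0.0778 0.072 ]
[0.0617 0.0759]
```

View pics/t5tray.png

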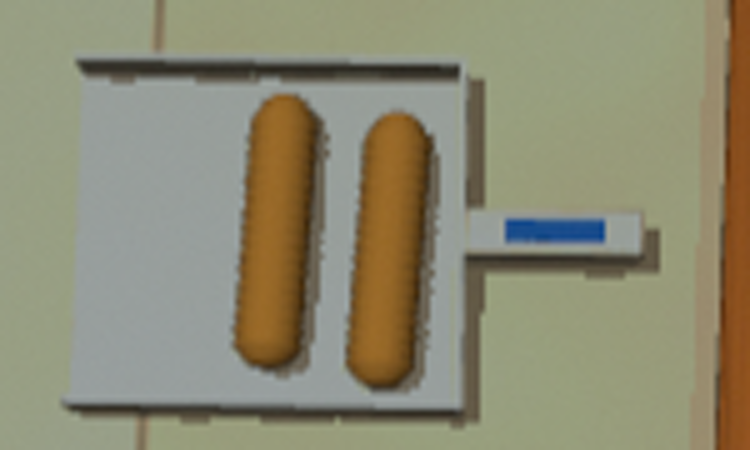

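Run:
```python
from scipy.spatial.transform import Rotation as R
import numpy as np
for a in(.35,.5,.6,.7,.8):
  print(a,(R.from_rotvec(-a*np.array([.9836,-.1805,0]))*R.from_rotvec([0,0,-.18])).as_rotvec().round(3))
```

```text
0.35 [-0.349  0.032 -0.178]
0.5 [-0.499  0.046 -0.176]
0.6 [-0.598  0.055 -0.175]
0.7 [-0.698  0.064 -0.173]
0.8 [-0.798  0.073 -0.17 ]
```

Emit:
jog_arm(commands=[[-3,-20,20,0,0,0,0],[-10,-60,50,-0.07,0,-0.03,0],[-18,-102,80,-0.17,0.01,-0.06,0],[-26,-146,108,-0.29,0.03,-0.1,100],[-34,-190,115,-0.41,0.04,-0.13,100],[-42,-234,115,-0.53,0.05,-0.15,100],[-50,-274,112,-0.63,0.06,-0.165,100],[-55,-304,108,-0.698,0.064,-0.173,100]])

```text
time_s: 10.9
tcp_pos: [0.4495, 0.0575, 0.3282]
eef_rot: [3.136, 0.704, 1.379]
contact_force: [0.8, 0.5, -0.3]
finger_gap: 0.0383
```

Run:
```python
from h import *
o=robot.get_obs();print(o['qpos'],o['tcp_pos'],o['eef_rot'])
```

```text
[ 0.1862211   0.28790206  1.47279093 -0.65073255  1.65607979  0.41140952] [0.44947227 0.05754365 0.32820825] [3.13567195 0.70373162 1.3790427 ]
```

Emit:
jog_arm(commands=[[5,-10,0,0.06,-0.006,0.015,100],[18,-40,-10,0.17,-0.016,0.043,100],[34,-75,-30,0.3,-0.028,0.075,100],[52,-112,-60,0.43,-0.04,0.107,100],[70,-150,-95,0.56,-0.052,0.14,100],[84,-182,-135,0.66,-0.061,0.164,100],[92,-200,-175,0.698,-0.064,0.173,100],[94.5,-203.5,-200,0.698,-0.064,0.173,100]])

```text
time_s: 11.7
tcp_pos: [0.5439, -0.1473, 0.125]
eef_rot: [-3.139, -0.002, 1.558]
contact_force: [0.3, -0.0, -0.0]
finger_gap: 0.0882
```

Run:
```python
from h import *
shot('side','s6.png',(220,120,460,320),3);shot('top','t6.png',(270,150,470,300),4)
o=robot.get_obs();print(o['tcp_pos'],o['eef_rot'])
```

```text
[ 0.54290832 -0.14472751  0.12458697] [-3.13457356 -0.00359374  1.55994241]
```

View pics/s6.png

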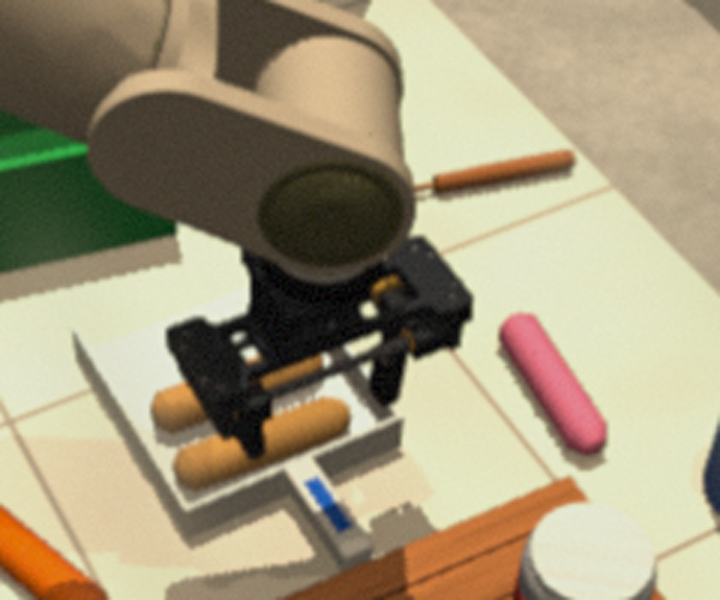

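View pics/t6.png

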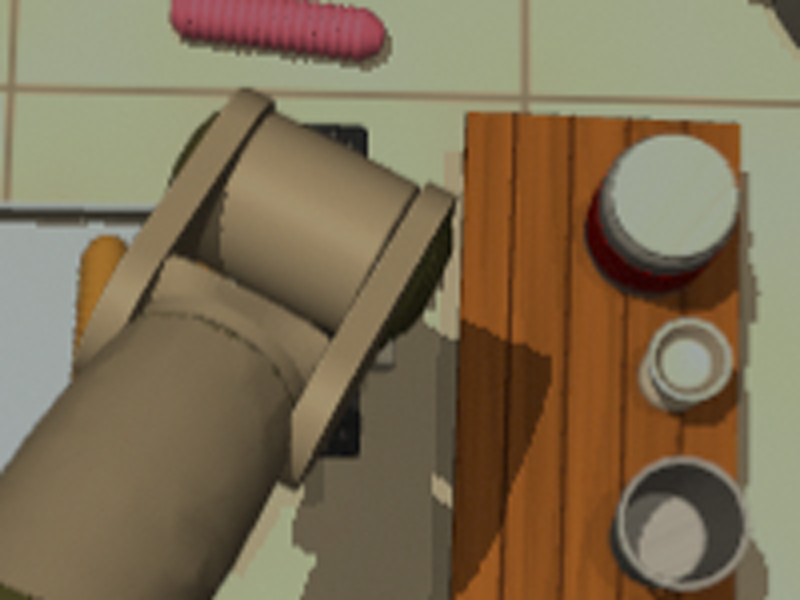

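In the side crop the open fingers are at (250,450) and (385,395), above either side of the handle root (300,475), and behind the back lip once lowered. Next I'll lower and grip.

Emit:
jog_arm(commands=[[0,0,-20,0,0,0,100],[0,0,-45,0,0,0,100],[0,0,-70,0,0,0,100],[0,0,-90,0,0,0,100],[0,0,-102,0,0,0,100],[0,0,-105,0,0,0,100],[0,0,-105,0,0,0,0],[0,0,-105,0,0,0,0]], force=60)

```text
time_s: 12.6
tcp_pos: [0.5451, -0.1448, 0.0249]
eef_rot: [3.14, 0.001, 1.562]
contact_force: [0.5, -0.3, 0.3]
finger_gap: 0.0739
```

Emit:
jog_arm(commands=[[0,0,0,0,0,0,0],[0,0,0,0,0,0,0],[0,0,0,0,0,0,0],[0,0,0,0,0,0,0],[0,0,3,0,0,0,0],[0,0,8,0,0,0,0],[0,0,15,0,0,0,0],[0,0,20,0,0,0,0]])

```text
time_s: 13.4
tcp_pos: [0.5445, -0.1447, 0.0442]
eef_rot: [3.142, 0.0, 1.562]
contact_force: [1.1, 0.2, -5.0]
finger_gap: 0.0234
```

Run:
```python
from h import *
shot('side','s7.png',(220,120,460,320),3)
o=robot.get_obs();print(o['tcp_pos'],o['eef_rot'],o['moment'])
```

```text
[ 0.54479047 -0.14484152  0.0448314 ] [3.14050930e+00 7.20828327e-04 1.56197168e+00] [-0.3656869  -0.07614802 -0.00107169]
```

View pics/s7.png

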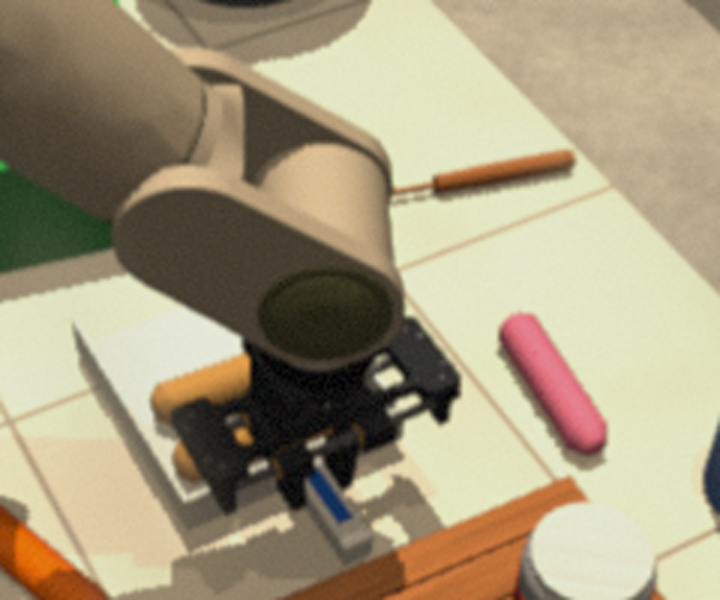

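Emit:
jog_arm(commands=[[0,0,6,0,0,0,0],[0,0,16,0,0,0,0],[0,0,28,0,0,0,0],[0,0,40,0,0,0,0],[0,0,52,0,0,0,0],[0,0,62,0,0,0,0],[0,0,68,0,0,0,0],[0,0,70,0,0,0,0]])

```text
time_s: 14.25
tcp_pos: [0.5447, -0.1448, 0.1144]
eef_rot: [3.141, 0.0, 1.562]
contact_force: [0.5, -0.3, -3.4]
finger_gap: 0.0233
```

Run:
```python
from h import *
shot('side','s8.png',(200,100,440,300),3);shot('top','t8.png',(270,180,400,300),5)
o=robot.get_obs();print(o['tcp_pos'],o['eef_rot'],o['moment'],o['contact_force'])
```

```text
[ 0.54442794 -0.14464456  0.11362344] [-3.14153094e+00 -1.21557776e-05  1.56180395e+00] [-0.38361366  0.04390449 -0.01637855] [ 0.29611525  0.28940672 -3.45046963]
```

View pics/s8.png

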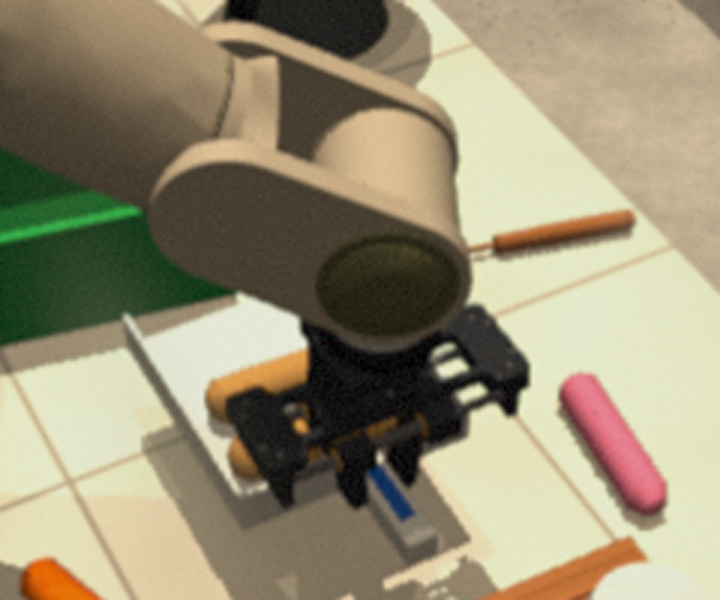

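View pics/t8.png

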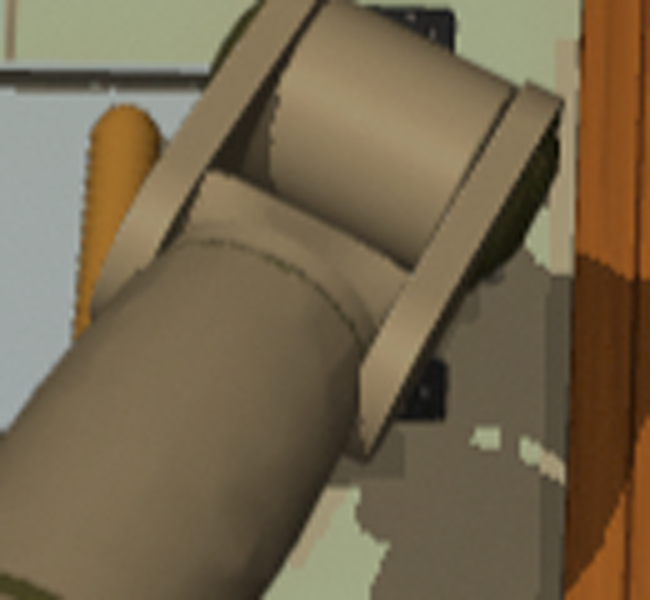

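Run:
```python
from h import *
np.set_printoptions(precision=4,suppress=True)
def onx(uv,x):
    c,d=ray('side',uv);return c+d*((x-c[0])/d[:,0])[:,None]
f=lambda l,s,ox,oy:(np.array(l,float)-(s-1)/2)/s+[ox,oy]
for l,s,ox,oy in (([[125,315],[240,493]],3,200,100),([[75,325],[183,500]],3,220,120),([[75,335],[185,507]],3,220,120)):
  for x in(.455,):
    P=onx(f(l,s,ox,oy),x);d=P[0]-P[1];print(P,np.linalg.norm(d),np.degrees(np.arctan2(d[2],d[1])))
```

```text
[[ 0.455   0.074   0.1211]
 [ 0.455  -0.1208  0.1262]] 0.1948634997679888 -1.5145741928378778
[[ 0.455   0.074   0.0453]
 [ 0.455  -0.1167  0.047 ]] 0.19067591761377278 -0.507740900125576
[[ 0.455   0.0776  0.0303]
 [ 0.455  -0.1194  0.0419]] 0.19733186742543699 -3.3682221585307146
```

The tray is lifted level and the cobs haven't moved; the lip corner is at about (125,315) in the side crop. I'll raise it and carry it to the caddy.

Emit:
jog_arm(commands=[[-1,1,8,0,0,-0.01,0],[-5,5,22,0,0,-0.03,0],[-11,12,38,0,0,-0.055,0],[-18,22,56,0,0,-0.08,0],[-27,34,74,0,0,-0.105,0],[-37,48,90,0,0,-0.13,0],[-48,64,102,0,0,-0.155,0],[-58,80,110,0,0,-0.18,0]])

```text
time_s: 15.15
tcp_pos: [0.4858, -0.0639, 0.2255]
eef_rot: [3.14, 0.0, 1.38]
contact_force: [0.3, -0.1, -3.5]
finger_gap: 0.0234
```

Emit:
jog_arm(commands=[[-10,16,4,0,0,0,0],[-20,32,6,-0.02,0.004,0,0],[-30,47,6,-0.05,0.009,0,0],[-38,60,6,-0.09,0.016,0,0],[-44,70,5,-0.13,0.024,0,0],[-48,76,4,-0.16,0.029,0,0],[-50,80,4,-0.19,0.034,0,0],[-50,81,4,-0.197,0.036,0,0]])

```text
time_s: 15.95
tcp_pos: [0.4358, 0.0173, 0.2278]
eef_rot: [3.14, 0.201, 1.383]
contact_force: [-1.2, -0.3, -3.5]
finger_gap: 0.0237
```

Run:
```python
from h import *
shot('side','s9.png',(120,60,360,260),3);shot('top','t9.png',(50,150,400,330),2)
o=robot.get_obs();print(o['tcp_pos'],o['eef_rot'],o['moment'],o['contact_force'],o['qpos'])
```

```text
[0.43627081 0.01671869 0.22775157] [3.14002605 0.19974859 1.38230975] [-0.19403715  0.08048003  0.00362803] [ 0.14574062 -0.41767019 -4.10033679] [-0.12128649  0.17008341  1.75353169 -0.21121907  1.2369951   0.13837912]
```

View pics/s9.png

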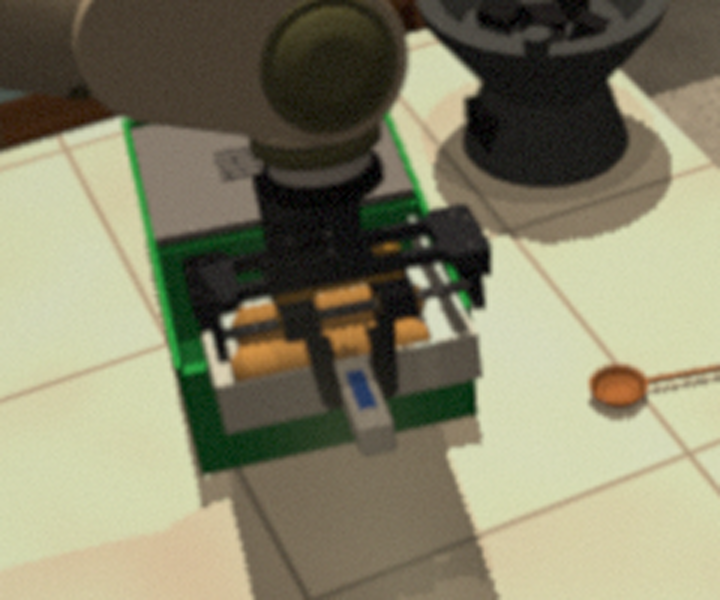

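View pics/t9.png

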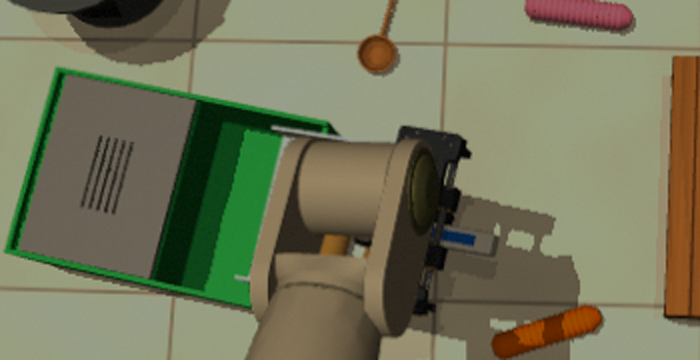

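The lip ends show at (272,127) and (236,278) in the top crop, with the open edge over the mouth. I'll work out where that puts the tray in the caddy's frame.

Run:
```python
from h import *
np.set_printoptions(precision=4,suppress=True)
f=lambda l,s,ox,oy:(np.array(l,float)-(s-1)/2)/s+[ox,oy]
u=np.array([.1805,.9836]);v=np.array([.9836,-.1805])
for z in(.19,.175):
  P=pl('top',f([[272,127],[236,278]],2,50,150),z)[:,:2]-[.4833,.2737];print(np.c_[P@v,P@u])
t=np.array([.436,.017])-[.4833,.2737];print(t@v,t@u)
B=pl('top',f([[58,68],[336,124],[10,252]],2,50,150),.12)[:,:2]-[.4833,.2737];print(np.c_[B@v,B@u])
```

```text
[[ 0.0849 -0.0432]
 [-0.0911 -0.0453]]
[[ 0.0875 -0.0387]
 [-0.0905 -0.0408]]
-0.00018993000000001265 -0.26102777
[[ 0.1162  0.2595]
 [ 0.1159 -0.0975]
 [-0.1158  0.2551]]
```

Emit:
jog_arm(commands=[[1,3,6,-0.05,0.009,0,0],[1,7,13,-0.1,0.018,0,0],[2,11,21,-0.15,0.027,0,0],[3,16,29,-0.197,0.036,0,0],[4,22,36,-0.246,0.045,0,0],[5,28,43,-0.295,0.054,0,0],[6,34,50,-0.344,0.063,0,0],[8,41,57,-0.393,0.072,0,0]])

```text
time_s: 16.85
tcp_pos: [0.4445, 0.0573, 0.285]
eef_rot: [3.136, 0.601, 1.379]
contact_force: [0.7, 0.3, -2.7]
finger_gap: 0.0237
```

Emit:
jog_arm(commands=[[1,7,7,-0.04,0.008,0,0],[2,13,14,-0.08,0.016,0,0],[3,19,20,-0.12,0.024,0,0],[5,25,26,-0.16,0.03,0,0],[6,32,32,-0.197,0.036,0,0],[6,32,32,-0.197,0.036,0,0],[6,32,32,-0.197,0.036,0,0],[6,32,32,-0.197,0.036,0,0]])

```text
time_s: 17.65
tcp_pos: [0.4504, 0.0889, 0.3165]
eef_rot: [3.134, 0.799, 1.378]
contact_force: [-0.4, -1.0, -2.5]
finger_gap: 0.0237
```

Run:
```python
from h import *
shot('side','s10.png',(120,60,360,260),3);shot('top','t10.png',(50,150,400,330),2)
o=robot.get_obs();print(o['tcp_pos'],o['eef_rot'],o['moment'],o['contact_force'],o['qpos'])
```

```text
[0.45039677 0.0888864  0.31660696] [3.13343715 0.79929394 1.37759004] [ 0.44884522 -0.05497809 -0.05377159] [ 0.62507368  0.34498685 -2.19150395] [ 0.27376258  0.36044289  1.44471865 -0.70841482  1.71620582  0.49700826]
```

View pics/s10.png

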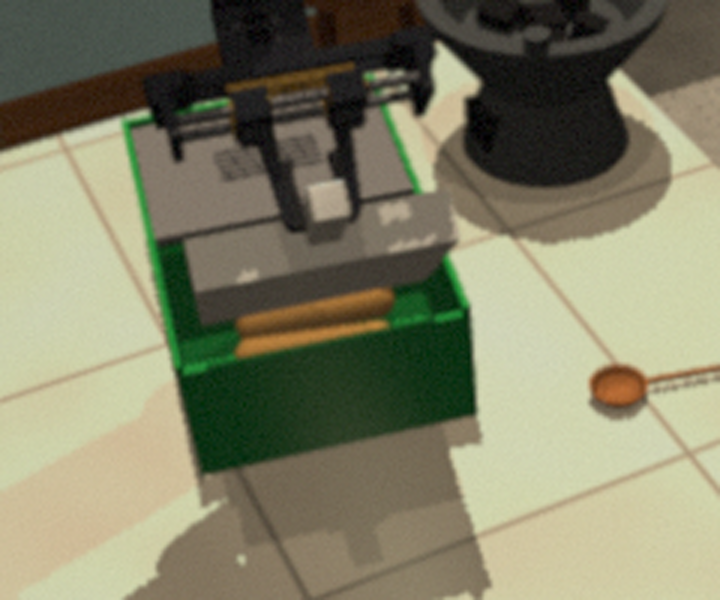

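View pics/t10.png

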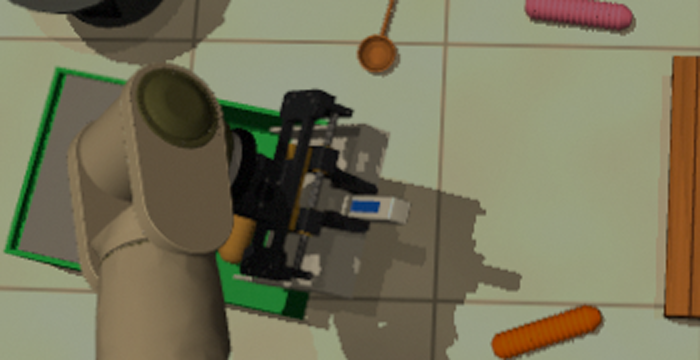

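Both cobs lie in the caddy, visible below the tray at (315,308) and (312,340) in the side crop, and the tray is empty. I'll bring it back along the same path.

Emit:
jog_arm(commands=[[-1,-7,-5,0.05,-0.009,0,0],[-3,-17,-13,0.12,-0.022,0,0],[-5,-27,-22,0.2,-0.036,0,0],[-7,-37,-32,0.28,-0.051,0,0],[-9,-47,-42,0.36,-0.065,0,0],[-11,-57,-53,0.44,-0.08,0,0],[-13,-66,-64,0.52,-0.095,0,0],[-14,-74,-75,0.59,-0.108,0,0]])

```text
time_s: 18.55
tcp_pos: [0.4362, 0.0146, 0.2416]
eef_rot: [3.139, 0.197, 1.381]
contact_force: [-0.2, -0.0, -2.4]
finger_gap: 0.0239
```

Emit:
jog_arm(commands=[[3,-8,0,0.05,-0.009,0,0],[8,-20,0,0.1,-0.018,0,0],[16,-36,0,0.15,-0.027,0,0],[26,-56,0,0.19,-0.035,0,0],[38,-80,0,0.197,-0.036,0,0],[50,-104,-5,0.197,-0.036,0,0],[62,-125,-12,0.197,-0.036,0,0],[72,-140,-20,0.197,-0.036,0,0]])

```text
time_s: 19.35
tcp_pos: [0.5087, -0.1265, 0.2215]
eef_rot: [3.141, 0.001, 1.38]
contact_force: [0.3, 0.5, -3.0]
finger_gap: 0.0233
```

Emit:
jog_arm(commands=[[4,-2,-10,0,0,0.02,0],[10,-5,-30,0,0,0.05,0],[17,-8,-55,0,0,0.08,0],[24,-11,-80,0,0,0.115,0],[30,-13,-105,0,0,0.145,0],[34,-14,-128,0,0,0.17,0],[36,-15,-145,0,0,0.18,0],[36,-15,-155,0,0,0.18,0]])

```text
time_s: 20.15
tcp_pos: [0.5438, -0.139, 0.0651]
eef_rot: [-3.14, -0.001, 1.563]
contact_force: [-0.5, -0.1, -3.0]
finger_gap: 0.0235
```

Run:
```python
from h import *
shot('side','s11.png',(120,60,420,300),2.5);shot('top','t11.png',(50,150,450,330),2)
o=robot.get_obs();print(o['tcp_pos'],o['eef_rot'],o['moment'],o['contact_force'])
```

```text
[ 0.54369496 -0.13901553  0.06559914] [-3.13942923e+00 -9.70428845e-04  1.56221526e+00] [-0.31167778  0.06713401  0.00458305] [ 0.34389737  0.29653482 -2.49976524]
```

View pics/s11.png

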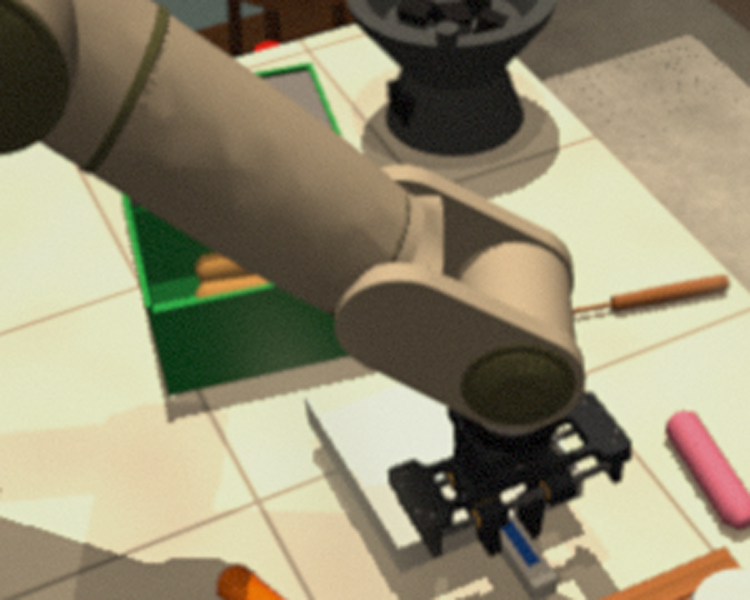

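View pics/t11.png

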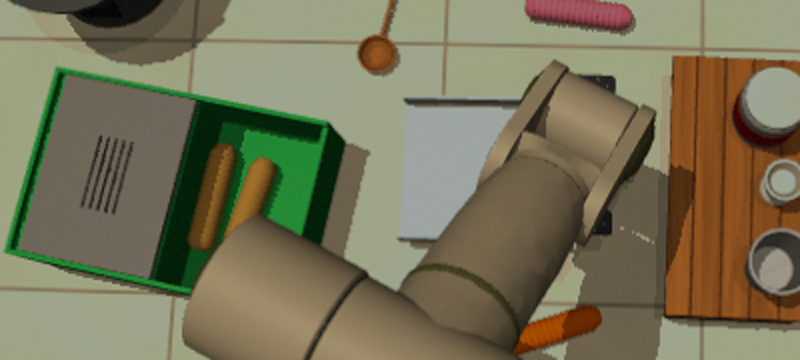

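Both cobs are in the caddy, at (213,195) and (250,200) in the top crop. The empty tray is above its place and clear of the rack edge (668). Now I'll set it down.

Emit:
jog_arm(commands=[[0,0,-8,0,0,0,0],[0,0,-16,0,0,0,0],[0,0,-24,0,0,0,0],[0,0,-30,0,0,0,0],[0,0,-35,0,0,0,0],[0,0,-38,0,0,0,0],[0,0,-39,0,0,0,0],[0,0,-39,0,0,0,0]])

```text
time_s: 21.05
tcp_pos: [0.5444, -0.1416, 0.0307]
eef_rot: [3.141, 0.003, 1.562]
contact_force: [-16.1, -6.9, 29.8]
finger_gap: 0.0235
```

Run:
```python
from h import *
shot('side','s12.png',(220,140,420,300),4)
o=robot.get_obs();print(o['tcp_pos'],o['eef_rot'],o['moment'],o['contact_force'])
```

```text
[ 0.5444404  -0.14155815  0.03070189] [3.1413536  0.00314193 1.56237076] [-0.70557459  2.67124785  0.23976784] [-17.27295601  -7.55339929  30.38108839]
```

View pics/s12.png

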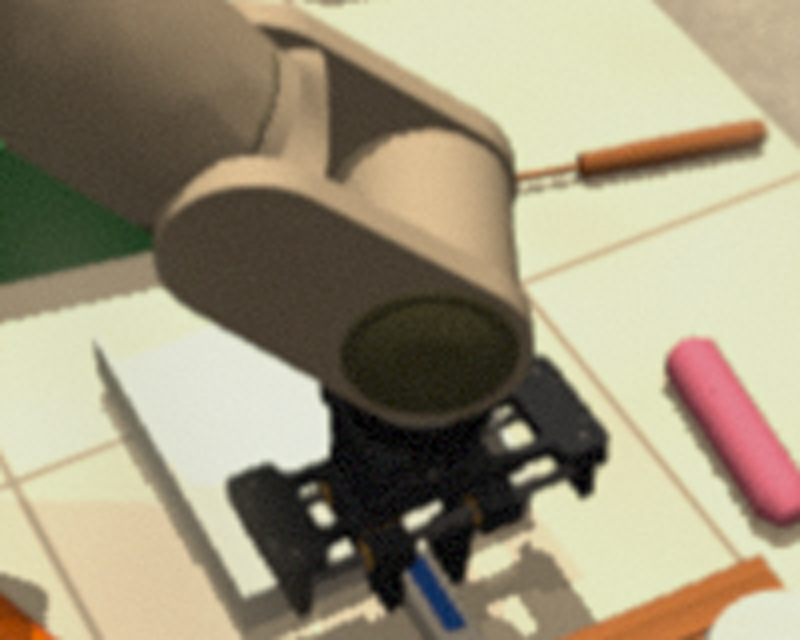

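Emit:
jog_arm(commands=[[0,0,2,0,0,0,0],[0,0,4,0,0,0,0],[0,0,4,0,0,0,0],[0,0,4,0,0,0,0],[0,0,4,0,0,0,40],[0,0,4,0,0,0,60],[0,0,4,0,0,0,60],[0,0,4,0,0,0,60]], force=10)

```text
time_s: 21.9
tcp_pos: [0.5444, -0.1396, 0.0314]
eef_rot: [-3.141, -0.0, 1.562]
contact_force: [0.0, 0.3, -0.6]
finger_gap: 0.052
```

Emit:
jog_arm(commands=[[0,0,0,0,0,0,60],[0,0,10,0,0,0,60],[0,0,30,0,0,0,60],[0,0,60,0,0,0,60],[0,0,100,0,0,0,60],[0,10,145,0,0,0,60],[-20,30,185,0,0,0,60],[-50,50,215,0,0,0,60]])

```text
time_s: 22.7
tcp_pos: [0.4944, -0.0893, 0.2496]
eef_rot: [3.138, 0.001, 1.562]
contact_force: [0.6, 0.2, 0.1]
finger_gap: 0.053
```

Emit:
jog_arm(commands=[[-20,5,20,0,0,0,60],[-50,10,35,0,0,0,60],[-90,15,40,0,0,0,60],[-130,20,40,0,0,0,60],[-160,20,40,0,0,0,60],[-180,20,40,0,0,0,60],[-190,20,40,0,0,0,60],[-190,20,40,0,0,0,60]])

```text
time_s: 23.5
tcp_pos: [0.3041, -0.0697, 0.2872]
eef_rot: [3.14, 0.001, 1.561]
contact_force: [1.0, -0.2, 0.2]
finger_gap: 0.0527
```

Run:
```python
from h import *
shot('side','s13.png',(220,160,460,340),3);shot('top','t13.png',(50,150,450,330),2)
o=robot.get_obs();print(o['time_s'],o['tcp_pos'],o['contact_force'])
```

```text
23.6 [ 0.30499298 -0.06985501  0.28691838] [-0.80882032  0.22820895  0.41401606]
```

View pics/s13.png

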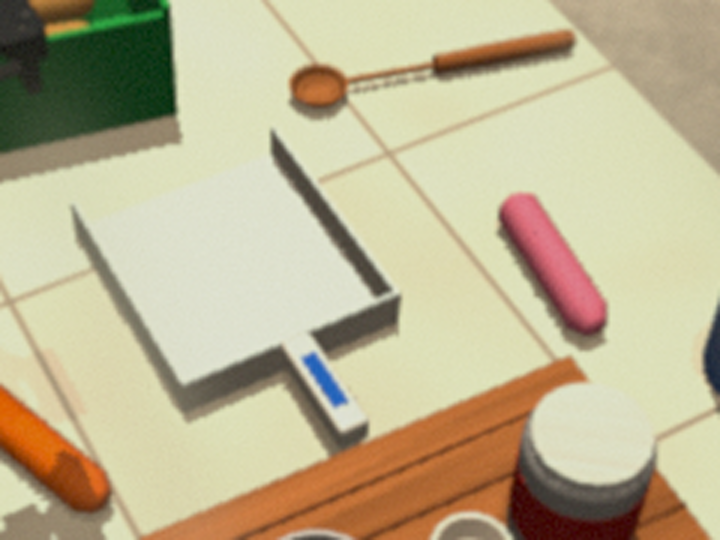

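View pics/t13.png

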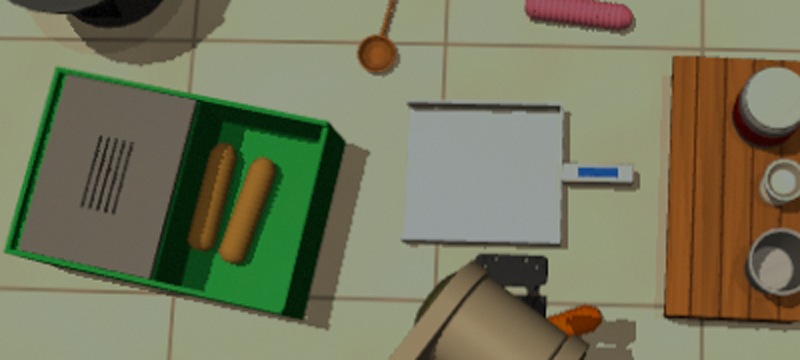

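Empty tray flat on the step (302,240 in the side crop, no tilt visible). Its handle end is at (633,174) and the rack edge at (668,174). Both cobs are in the mouth. Last numeric check.

Run:
```python
from h import *
np.set_printoptions(precision=4,suppress=True)
f=lambda l,s,ox,oy:(np.array(l,float)-(s-1)/2)/s+[ox,oy]
u=np.array([.1805,.9836]);v=np.array([.9836,-.1805]);o=[.4833,.2737]
for z in(.025,.05):
  P=pl('top',f([[212,197],[248,210]],2,50,150),z)[:,:2]-o;print('cobs',np.c_[P@v,P@u])
P=pl('top',f([[198,100],[154,278]],2,50,150),.12)[:,:2]-o;print('lid edge',P@u)
print('handle end',pl('top',f([[633,174]],2,50,150),.038),'tray corners',pl('top',f([[407,103],[562,107],[402,241],[562,244]],2,50,150),.035))
# flatness: lip/back corner heights from two views
s=f([[75,207],[275,132],[183,385],[400,295]],3,220,160);t=f([[402,241],[407,103],[562,244],[562,107]],2,50,150)
def tri(a,b):
    c1,d1=ray('side',[a]);c2,d2=ray('top',[b]);A=np.c_[d1[0],-d2[0]];k=np.linalg.lstsq(A,c2-c1,rcond=None)[0]
    return (c1+k[0]*d1[0]+c2+k[1]*d2[0])/2
print(np.array([tri(a,b) for a,b in zip(s,t)]))
```

```text
cobs [[0.0093 0.0599]
 [0.0025 0.01  ]]
cobs [[0.0067 0.0515]
 [0.     0.0025]]
lid edge [0.0753 0.0724]
handle end [[ 0.5417 -0.2029  0.038 ]] tray corners [[ 0.6281  0.0849  0.035 ]
 [ 0.6267 -0.1123  0.035 ]
 [ 0.4513  0.0832  0.035 ]
 [ 0.4521 -0.1162  0.035 ]]
[[ 0.4544  0.0828  0.0336]
 [ 0.632   0.0849  0.0305]
 [ 0.4529 -0.1166  0.0414]
 [ 0.6303 -0.1134  0.0349]]
```

Run:
```python
from h import *
u=np.array([.1805,.9836]);o=[.4833,.2737]
def c(img,poly):
    g=cv2.cvtColor(cv2.imread(img),cv2.COLOR_BGR2GRAY);x0,y0,x1,y1=poly
    m=(g[y0:y1,x0:x1]<60);ys,xs=np.nonzero(m);p=pl('top',[[xs.mean()+x0,ys.mean()+y0]],.12)[0,:2]-o;print(len(xs),p,p@u)
c('pics/top0.png',(150,228,183,273));c('pics/raw_t13.png',(88,214,120,258))
crop('pics/raw_t13.png','t13lid.png',(45,175,165,295),5)
```

```text
237 [0.00080048 0.00335909] 0.003448492435864297
202 [0.02855405 0.16076626] 0.16328369534994555
```

View pics/t13lid.png

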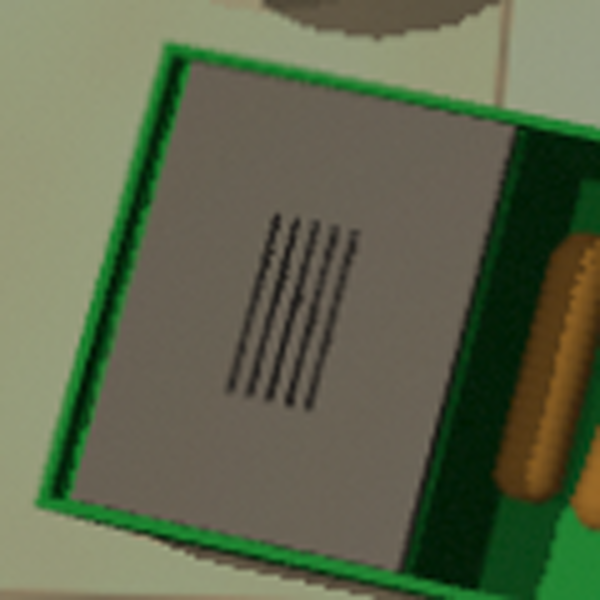

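The lid's stripes show it has travelled about 160 mm from where it started, so it is at its stop (a gap of about 10 mm to the far rim remains). Handing in.

```bash
python3 -c "
from plant import robot
print(robot.sign_off())"
```

```text
the job is handed in; nothing more can be done
None
```

I drew the tray out by its +x lip, pushed the lid open, tipped both cobs into the caddy by the handle and set the empty tray back on the step. I handed in at about 24 s of the allowed 69 s; the sign-off reports no verdict.

Last checks from the camera images:
- **Cobs:** both lie inside the open mouth, at about y = 0.01 and 0.06 m in the caddy's frame, against a limit of 0.08 m.
- **Lid:** it has moved about 160 mm from where it started, so it should be at its stop. The side force rose to about 7 N at the end of the push, which agrees. Two readings of the lid's edge put it at 72–75 mm, slightly short of the roughly 83 mm I expected; I took this as calibration error.
- **Tray:** the handle end is about 40 mm clear of the rack, and the tray is well clear of the caddy.
- **Tray flatness:** the two-view corner heights spread from 31 to 41 mm where 35 mm is true. A single-view reading after the pull was off by a similar amount with the tray flat, so I don't read it as tilt.
- **Other objects:** the cup, tin, egg cup and ladle look unmoved in the pictures; I did not measure them.

One thing did not go as planned: during the set-down the tray touched 5 mm early on its -x side, with about 30 N on the wrist. I raised it 4 mm and released it, and it settled.

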